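Set the honing angle with a pendulum gauge on a crowned stone

TASK

Get the knife-honing stand ready for the cooking class: first turn the levelling knob until its white pointer line reads zero, which levels the humped stone. Then pick up the yellow angle gauge, stand it upright and square across the middle of the stone so that its foot touches the crown, and rock it over sideways on the stone until its swinging pointer settles on the red mark. Do not bear down hard, leave the tub, the jar and the paddle where they are, and finish while still holding the gauge there, resting on the stone with the pointer on the mark.

Things in the scene. Friction and masses are not known exactly. Their poses are not given: they have to be found in the camera images.
- knob (a joint): levelling knob of the honing stand, turns about the vertical, rad, positive counter-clockwise seen from above, range -1.6 to 1.6; at 0 its white line points along the stand's +x at the red zero line (zero reached). It starts well on the positive side (0.5 to 1.2). Stiff: stays where it is left, about 0.09 N m to turn. It tilts the stone: stone tilt about its long axis = 0.12 x knob angle.
- knob_grip (a point): point on the knob's axis at the height to grip, 59 mm above the table. The knob is a black upright bar 44 long, 14 thick, 34 high (from 36 to 70 mm above the table) on a steel disc 52 mm across. Its x axis runs along the bar (turns with the knob), z up.
- base: grey fixed honing stand, block 300 (x) by 110 (y) by 30 mm high, origin at the centre of its underside on the table; it does not move. +x runs along the stone, away from the knob. Knob axis at x = -105 mm, stone centre at x = +47 mm, both at y = 0.
- stone: grey honing stone on a white tray, 170 long (x) by 62 mm wide (y), on the stand; rocks about its long x axis only as the knob is turned. Origin on that axis, 40 mm above the table. Its top is a smooth hump: a convex arc of radius 60 mm across y, straight along x, about 9 mm lower at the long edges.
- stone_crown (a point): middle of the stone's crown (highest line of the hump), 70 mm above the table when the stone is level; x along the stone, z up out of it.
- gauge: loose yellow angle gauge, about 0.32 kg (varies), standing on the table; origin at the centre of the underside of its flat foot. Foot 48 (x) by 84 (y) by 10 mm; upright yellow disc 110 mm across and 12 mm thick in the y-z plane, centre 68 mm up, white dial on its +x side; black handle on top. z up, x out of the dial.
- gauge_grip (a point): centre of the gauge's square black handle, 24 by 24 mm, on the gauge's z axis 146 mm above the foot's underside; handle reaches from 123 to 169 mm. Axes parallel to the gauge's.
- pointer (a joint): black pointer hanging from the dial's centre, swings freely about the gauge's x axis and hangs plumb; rad, 0 = straight towards the foot's middle, positive when its tip is towards the gauge's +y. Rolling the gauge by angle a about its own +x (top going to -y) makes it read -a; so leaning the top towards +y makes it read positive. Swings at about 3 Hz and takes about a second to settle.
- mark (a joint): red tab (7 mm wide, 10 mm long) at the dial's rim, the mark; fixed for the whole job but different each time (0.18 to 0.36); angle on the same scale as the pointer: the pointer is on the mark when both read the same.
- pointer_tip (a point): tip of the pointer, 48 mm from the dial's centre
- mark_tip (a point): inner end of the red mark, 48 mm from the dial's centre; coincides with the pointer's tip when on the mark
- tub: bystander: clear open tub 90 mm across, 45 mm high, origin at centre of underside
- jar: bystander: small closed jar 48 mm across, 55 mm high, origin at centre of underside
- paddle: bystander: white plastic spatula 200 mm long, lying on the table along its own x
There are look-alikes about, which are no part of the job. There is more than one size of the gauge; the job needs the middle-sized.

How it is judged:
On the way, in this order (a step that is already met when the one before it is completed fails the run):
1. the levelling knob reads zero (within 0.1 rad) (value of joint knob between -0.1 and 0.1 rad), for 0.3 s.
2. the gauge, held by the fingers, stands upright on the stone (pointer within 0.12 rad of the middle), square across it, touching (contact force between gauge and stone above 0.3 N and value of joint pointer between -0.12 and 0.12 rad and angle between the x axis of gauge and the x axis of stone, either way round below 0.25 rad and contact force between the fingers and gauge above 0.5 N), for 0.1 s.
At the end, for the whole second after the job is handed in: Knob within 0.1 rad of zero; gauge held still in the fingers, foot on the stone with 0.4 to 25 N, square across within 0.25 rad, foot centre within 60 mm along and 40 mm across of the crown's middle; pointer settled, its tip within 3.8 mm (4.5 degrees) of the mark (all of step 1 and contact force between gauge and stone between 0.4 and 25 N and angle between the x axis of gauge and the x axis of stone, either way round below 0.25 rad and contact force between the fingers and gauge above 1 N and distance between pointer_tip and mark_tip below 0.0038 m and velocity of joint pointer between -0.4 and 0.4 rad/s and linear speed of gauge below 0.02 m/s and height (world z) of gauge above 0.05 m and x of gauge in the frame of stone_crown between -0.06 and 0.06 m and y of gauge in the frame of stone_crown between -0.04 and 0.04 m); the arm keeps its last pose, push and grip.
It fails at once if the gauge is pressed on the stone with more than 60 N (contact force between gauge and stone above 60 N).
It fails at once if the gauge is tipped over (beyond 45 degrees) (angle between gauge's own z axis and vertical above 0.78 rad).
It fails at once if the tub is moved more than 30 mm (distance of tub from where it was at the start of the episode above 0.03 m).
It fails at once if the jar is moved more than 30 mm (distance of jar from where it was at the start of the episode above 0.03 m).
It fails at once if the paddle is moved more than 30 mm (distance of paddle from where it was at the start of the episode above 0.03 m).
It also fails if it takes over 64 s, if anything falls off the work surface, if the arm or the gripper's body presses on something with over 40 N, if the wrist force passes 120 N, or if a joint passes its speed limit or range.

ROBOT

A 6-joint arm with a two-finger parallel gripper is mounted at the origin on the work surface. World frame = base frame: x ahead of the robot, y to its left, z up, the work surface at z = 0. Lengths are in m, angles in rad, forces in N, time in s.
With the tool pointing down it reaches from about 0.275 to 0.775 m from the base axis. Payload 14.6 kg.
Tool frame: the origin (TCP) lies midway between the tips of the shut fingers; the grasp point (between the pads) lies 19 mm behind it; z points along the fingers, y is the line along which they close (so a half turn about z gives the same grasp; the last joint's range is limited). The gripper opens to 85 mm and grips with 20 to 120 N. Pads are 22 mm wide; open, the fingers measure 114 mm over their backs; the gripper's body (76 mm by 85 mm) begins 54 mm behind the grasp point. The pads swing forward as they close: fully open they stand 13 mm farther back than shut.
Start: joints at [1.154, 0.263, -0.048, 1.259, 0, 1.415], TCP at [0.136, 0.507, 0.231] pointing down, gripper open.
Joint ranges: [-2.65, 2.65], [-0.89, 1.7], [-1.18, 1.37], [-2.13, 2.11], [-1.35, 1.29], [-3.14, 3.14]. Speed limits (rad/s): [1.89, 1.89, 2.57, 2.79, 3.14, 3.14].

INTERFACE

Orientations are given as a unit quaternion [x, y, z, w].
In Python, from station import bot gives the robot as it stands.
- The arm moves only by the shell command python3 -m creep 'ROWS' [FORCE]. ROWS is JSON, one flat list of numbers, 5 for each row, row after row: the shift along the tool's x, y, z normalised to -1 to 1, where 1 is 2 cm, then the turn about the tool's z normalised to -1 to 1, where 1 is 0.12 rad, then the gripper command: -1 is shut, 1 is fully open, values between are in proportion. In form: [x, y, z, spin, jaw, x, y, z, spin, jaw, ...]. A call has exactly 5 rows; each row shifts and turns the commanded pose from where the row before left it, along the tool's axes as they then stand; what a row does not reach is not made up. A row lasts 1/10 s, in which the tool goes at most 50 mm and 8.59 degrees, less where a joint would pass 70% of its speed; a pose out of reach is approached as far as the arm can. A call with a number of a shift or a turn outside -1 to 1 is refused whole. A call with a gripper value outside its range is refused whole. The fingers move at their own pace and stop on an object; FORCE is the grip in N (left out, the last holds). Time passes only in rows, so rows that do not move let the fingers close, or fill a call up. It gives the time, the measured TCP pose, the force, the opening and the grip force at its end, in the units of the state.
- bot.read_state(): the state, without advancing time (a new reading comes with each control period).
- bot.snapshot(name): name is "scene" or "top"; returns a dict with "pixels" (420x560x3 uint8, red, green, blue), "fx", "fy", "cx", "cy" (pixels), "view" (4x4, takes a point from world to camera coordinates). Camera axes: x right, y up, looking along -z (the intrinsics and any distortion apply to the point x, -y, -z); pixel columns grow to the right and rows downward; lengths in m; the calibration is good to about 2 mm. A picture is of the moment at which its call begins. There is no depth.
- bot.sign_off(): hands the job in; it is judged then, once.
The state is a dict: "clock": time; "qpos": joint angles; "dq": joint speeds; "effort": joint torques, N m; "tool_pos": TCP position; "orientation": TCP orientation; "wrist_force": force on the tool from outside, world axes, zero at the start; "wrist_torque": the same for the moment, N m; "grip_width": finger opening in m; "grasp_force": force on a finger pad.
Only numpy, scipy, OpenCV 4.12 (cv2) and the standard library are available. Lean on these libraries where they do the work, as an engineer would, in place of code of your own. Each camera call takes 0.05 s, during which the arm holds its last target. There are 200 camera calls.

## Working session

There is one attempt and no reset: what is moved stays moved. The work goes in short steps, Python scripts to look and compute and a shell command to move; the robot and the scene stay as the last step left them, time stands still between calls to the robot, and variables do not carry over. Pictures are saved under pics/ and viewed, at most 10 in all, crops included, and the job is handed in when it is done.

```bash
mkdir -p pics; ls; python3 - <<'E'
from station import bot
import cv2,numpy as np
for n in("scene","top"):
    s=bot.snapshot(n); p=np.array(s["pixels"]); cv2.imwrite(f"pics/{n}0.png",p[:,:,::-1])
    print(n,s["fx"],s["fy"],s["cx"],s["cy"],[k for k in s]); print(np.round(s["view"],4))
print(bot.read_state())
E
```

```text
pics
scene 445.9286285434676 445.9286285434676 285.9498002135803 210.01543384546886 ['pixels', 'fx', 'fy', 'cx', 'cy', 'view']
[[-0.4041  0.9147 -0.0034  0.2801]
 [-0.5765 -0.2518  0.7774  0.1999]
 [ 0.7102  0.3161  0.6291 -1.4777]
 [ 0.      0.      0.      1.    ]]
top 516.919677924809 516.919677924809 278.5972891753167 213.93971380438475 ['pixels', 'fx', 'fy', 'cx', 'cy', 'view']
[[ 1.500e-03 -1.000e+00 -8.300e-03 -5.890e-02]
 [ 9.832e-01  0.000e+00  1.826e-01 -5.570e-01]
 [-1.826e-01 -8.400e-03  9.832e-01 -1.618e+00]
 [ 0.000e+00  0.000e+00  0.000e+00  1.000e+00]]
{'clock': 0.1, 'qpos': array([ 1.15370108e+00,  2.63491069e-01, -4.88439862e-02,  1.25939206e+00,
       -2.14020725e-06,  1.41546675e+00]), 'dq': array([-0.00084509, -0.00222719,  0.00068144,  0.00085046,  0.00151459,
        0.00111473]), 'effort': array([ 3.46028559e-03, -6.38575745e+01,  3.85063398e+01,  9.98528529e-03,
       -1.11339320e-04, -2.27397237e-05]), 'tool_pos': array([0.1357896 , 0.50689809, 0.23087572]), 'orientation': array([ 1.30509462e-01,  9.91446955e-01, -4.46764575e-04, -1.30364005e-04]), 'wrist_force': array([ 0.03454025,  0.66327809, -0.27180501]), 'wrist_torque': array([-0.01809143, -0.04502168, -0.03432021]), 'grasp_force': 0.0, 'grip_width': 0.08522762968806549}
```

View pics/scene0.png

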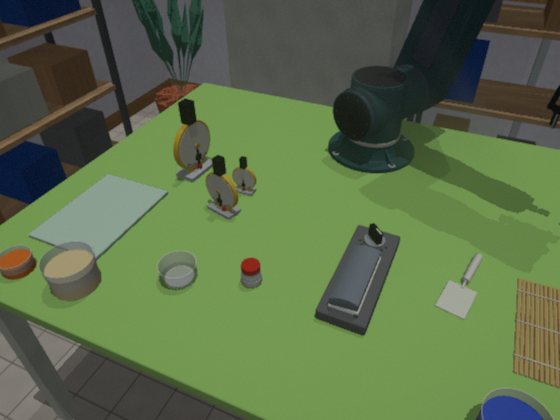

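View pics/top0.png

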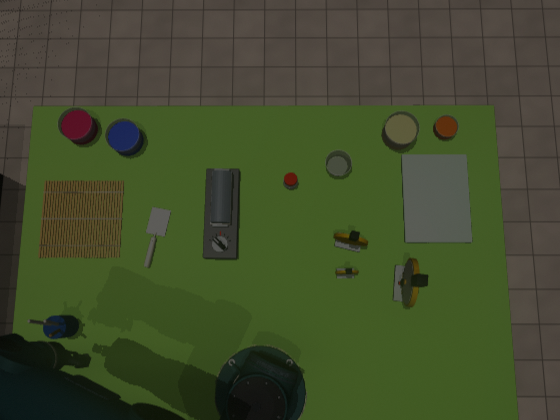

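The scene shows three yellow gauges: the middle-sized one is at scene (222,190) / top (351,240). The stand is at top (221,213) with its knob at (219,243), the jar at (291,180), the tub at (338,166) and the paddle at (155,235).

```bash
cat > h.py <<'E'
from station import bot
import cv2,numpy as np
from scipy.spatial.transform import Rotation as R
def snap(n,save=None):
    s=bot.snapshot(n); s["img"]=np.array(s["pixels"])[:,:,::-1].copy()
    if save: cv2.imwrite(save,s["img"])
    return s
def ray(s,u,v):
    V=np.array(s["view"]); d=np.array([(u-s["cx"])/s["fx"],-(v-s["cy"])/s["fy"],-1.])
    return -V[:3,:3].T@V[:3,3], V[:3,:3].T@d
def onz(s,u,v,z):
    c,d=ray(s,u,v); return c+d*(z-c[2])/d[2]
def two(s1,p1,s2,p2):
    c1,d1=ray(s1,*p1); c2,d2=ray(s2,*p2)
    t=np.linalg.lstsq(np.c_[d1,-d2],c2-c1,rcond=None)[0]
    a,b=c1+d1*t[0],c2+d2*t[1]; return (a+b)/2,np.linalg.norm(a-b)
def proj(s,p):
    V=np.array(s["view"]); q=V[:3,:3]@np.array(p)+V[:3,3]
    return s["cx"]+s["fx"]*q[0]/-q[2], s["cy"]-s["fy"]*q[1]/-q[2]
E
python3 - <<'E'
from h import *
t=snap("top"); s=snap("scene")
for u,v in((207,169),(239,169),(237,259),(204,259)): print("stand",onz(t,u,v,.03).round(3))
a=cv2.resize(t["img"][160:264,180:260],None,fx=5,fy=5,interpolation=cv2.INTER_CUBIC)
b=cv2.resize(t["img"][215:287,310:440],None,fx=3,fy=3,interpolation=cv2.INTER_CUBIC)
c=cv2.resize(s["img"][150:222,190:270],None,fx=5,fy=5,interpolation=cv2.INTER_CUBIC)
o=np.zeros((600,800,3),np.uint8);o[:520,:400]=a;o[:216,400:790]=b;o[230:590,400:800]=c
cv2.imwrite("pics/c1.png",o)
E
```

```text
stand [0.713 0.18  0.03 ]
stand [0.713 0.074 0.03 ]
stand [0.413 0.075 0.03 ]
stand [0.413 0.182 0.03 ]
```

View pics/c1.png

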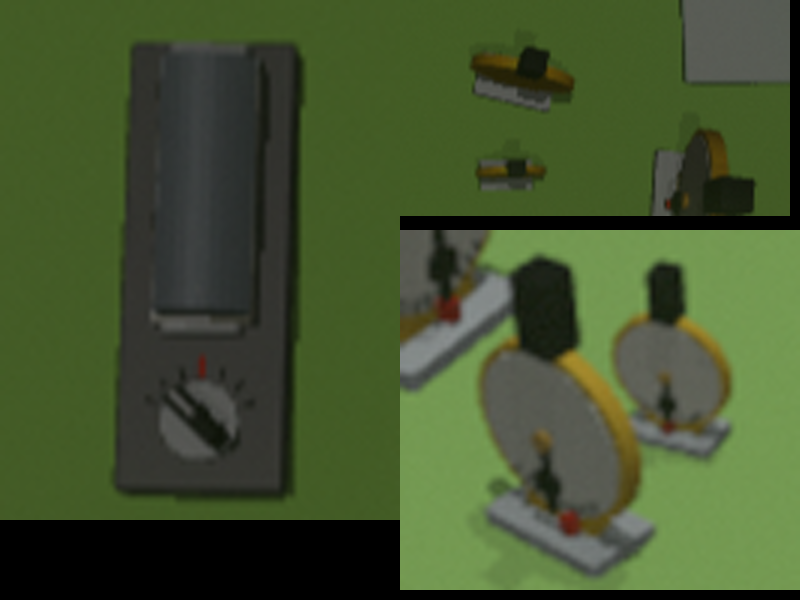

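```bash
python3 - <<'E'
from h import *
t=snap("top"); s=snap("scene")
c=[onz(t,180+a/5,160+b/5,.03) for a,b in((133,45),(299,45),(285,493),(116,488))]
print(np.round(c,4)[:,:2],"centre",np.mean(c,0).round(4)); e=(c[0]+c[1]-c[2]-c[3])/2; print("yaw",np.arctan2(e[1],e[0]))
print("disc",onz(t,220,243.6,.036).round(4))
# knob bar, dark pixels in disc area
for a,b in((172,398),(228,445)): print("bar",onz(t,180+a/5,160+b/5,.07).round(4))
hsv=cv2.cvtColor(t["img"],cv2.COLOR_BGR2HSV); g=t["img"].max(2)
# handle in both views: top-face centres
print("handle two view",two(t,(310+535/3-400/3,215+60/3),s,(190+(545-400)/5,150+(270-230)/5)))
print("foot edge",[onz(t,310+(a-400)/3,215+b/3,.01).round(4) for a,b in((475,93),(549,109))])
# disc/foot via scene: foot corners at z=.01 near edge
for a,b in((490,506),(598,566),(652,525)): print("scene foot",onz(s,190+(a-400)/5,150+(b-230)/5,.01).round(4))
# red mark & pivot on dial in scene
E
```

```text
[[0.713  0.1815]
 [0.713  0.071 ]
 [0.4146 0.0754]
 [0.4178 0.1845]] centre [0.5646 0.1281 0.03  ]
yaw -0.012587025391241001
disc [0.4625 0.1306 0.036 ]
bar [0.4709 0.1444 0.07  ]
bar [0.441  0.1084 0.07  ]
handle two view (array([ 0.47056478, -0.2848216 ,  0.16897398]), np.float64(0.003894007451809478))
foot edge [array([ 0.458 , -0.2427,  0.01  ]), array([ 0.4406, -0.3228,  0.01  ])]
scene foot [ 0.4811 -0.3294  0.01  ]
scene foot [ 0.5024 -0.249   0.01  ]
scene foot [ 0.46   -0.2392  0.01  ]
```

```bash
cat > st.py <<'E'
# usage: st.py x y z yaw(tool y) -> remaining rows-units in tool axes
import sys; from h import *
s=bot.read_state(); r=R.from_quat(s["orientation"]).as_matrix(); p=s["tool_pos"]
y=np.arctan2(r[1,1],r[0,1]); print("t",round(s["clock"],2),"p",p.round(4),"yaw",round(y,3),"tz",r[:,2].round(3),"F",s["wrist_force"].round(1),"T",s["wrist_torque"].round(2),"w",round(s["grip_width"],4),"gf",round(s["grasp_force"],1))
if len(sys.argv)>1:
    a=[float(v) for v in sys.argv[1:]]; d=r.T@(np.array(a[:3])-p)/.02
    sp=-((a[3]-y+np.pi/2)%np.pi-np.pi/2)/.12
    print("units",d.round(2),"spin",sp.round(2),"xy tool axes",r[:2,0].round(2),r[:2,1].round(2))
E
A='[-1,-0.69,0,0,1,-1,-0.69,0,0,1,-1,-0.69,0,0,1,-1,-0.69,0,0,1,-1,-0.69,0,0,1]'
python3 -m creep '[-0.5,-0.3,0,0,1,-1,-0.69,0,0,1,-1,-0.69,0,0,1,-1,-0.69,0,0,1,-1,-0.69,0,0,1]'
python3 -m creep '[-1,-0.69,0,0,1,-1,-0.69,0,0,1,-1,-0.69,0,0,1,-1,-0.69,0,0,1,-1,-0.69,0,0,1]'
python3 -m creep '[-1,-0.69,0,0,1,-1,-0.69,0,0,1,-1,-0.69,0,0,1,-1,-0.69,0,0,1,-1,-0.69,0,0,1]'
python3 -m creep '[-1,-0.69,0,0,1,-1,-0.69,0,0,1,-1,-0.69,0,0,1,-1,-0.69,0,0,1,-1,-0.69,0,0,1]'
python3 -m creep '[0,0,0,-1,1,0,0,0,-1,1,0,0,0,-1,1,0,0,0,-1,1,0,0,0,-1,1]'
python3 -m creep '[0,0,0,-1,1,0,0,0,-1,1,0,0,0,-1,1,0,0,0,-1,1,0,0,0,-0.4,1]'
python3 st.py .459 .129 .14 2.44
```

```text
clock: 0.8
tool_pos: [0.2078, 0.4233, 0.2313]
orientation: [0.131, 0.991, -0.0, 0.0]
wrist_force: [-0.3, -0.6, 0.3]
grip_width: 0.0856
grasp_force: 0.0
clock: 1.3
tool_pos: [0.2864, 0.3307, 0.2313]
orientation: [0.131, 0.991, 0.0, 0.0]
wrist_force: [0.5, -0.3, 0.0]
grip_width: 0.0855
grasp_force: 0.0
clock: 1.8
tool_pos: [0.365, 0.2381, 0.2313]
orientation: [0.131, 0.991, -0.0, 0.0]
wrist_force: [0.9, -0.1, 0.1]
grip_width: 0.0854
grasp_force: 0.0
clock: 2.3
tool_pos: [0.4436, 0.1456, 0.2313]
orientation: [0.131, 0.991, -0.0, 0.0]
wrist_force: [0.5, 0.2, 0.3]
grip_width: 0.0853
grasp_force: 0.0
clock: 2.8
tool_pos: [0.443, 0.1464, 0.2313]
orientation: [-0.171, 0.985, -0.0, -0.0]
wrist_force: [-0.1, 0.0, 0.2]
grip_width: 0.0854
grasp_force: 0.0
clock: 3.3
tool_pos: [0.443, 0.1464, 0.2313]
orientation: [-0.422, 0.907, -0.0, -0.0]
wrist_force: [0.4, -0.1, 0.2]
grip_width: 0.0855
grasp_force: 0.0
t 3.3 p [0.443  0.1464 0.2313] yaw 2.441 tz [ 0. -0. -1.] F [ 0.4 -0.1  0.2] T [0.02 0.02 0.01] w 0.0855 gf 0.0
units [ 0.15 -1.18  4.57] spin 0.01 xy tool axes [-0.64 -0.76] [-0.76  0.64]
```

```bash

python3 -m creep '[0.1,-0.6,1,0,1,0.05,-0.58,1,0,1,0,0,1,0,1,0,0,1,0,1,0,0,1,0,1]' >/dev/null
python3 -m creep '[0,0,1,0,1,0,0,1,0,1,0,0,1,0,1,0,0,1,0,1,0,0,0.5,0,1]'
python3 st.py .459 .129 .04 2.44
python3 -m creep '[0,0,0,0,0,0,0,0,0,-0.6,0,0,0,0,-1,0,0,0,0,-1,0,0,0,0,-1]' 40 >/dev/null
python3 -m creep '[0,0,0,0,-1,0,0,0,0,-1,0,0,0,0,-1,0,0,0,0,-1,0,0,0,0,-1]' >/dev/null
python3 st.py .459 .129 .04 1.558
```

```text
clock: 4.3
tool_pos: [0.4584, 0.1289, 0.0401]
orientation: [-0.42, 0.908, 0.0, -0.001]
wrist_force: [-0.1, 0.5, -0.7]
grip_width: 0.0854
grasp_force: 0.0
t 4.3 p [0.4584 0.1289 0.0401] yaw 2.437 tz [-0.002 -0.    -1.   ] F [-0.1  0.5 -0.7] T [-0.    0.    0.01] w 0.0854 gf 0.0
units [-0.02 -0.02  0.  ] spin -0.03 xy tool axes [-0.65 -0.76] [-0.76  0.65]
t 5.3 p [0.4583 0.1303 0.0419] yaw 2.438 tz [-0.001  0.002 -1.   ] F [-8.7  5.7 13.1] T [1.16 1.52 0.03] w 0.0133 gf 41.0
units [ 0.03 -0.07  0.09] spin 7.33 xy tool axes [-0.65 -0.76] [-0.76  0.65]
```

```bash

python3 -m creep '[0,0.1,-0.1,0,-1,0,0,0,0.7,-1,0,0,0,0.7,-1,0,0,0,0.7,-1,0,0,0,0.7,-1]' >/dev/null
python3 -m creep '[0,0,0,0.7,-1,0,0,0,0.7,-1,0,0,0,0.7,-1,0,0,0,0.7,-1,0,0,0,0.7,-1]' >/dev/null
python3 -m creep '[0,0,0,0.7,-1,0,0,0,0.3,-1,0,0,0,0,-1,0,0,0,0,-1,0,0,0,0,-1]' >/dev/null
python3 st.py .459 .129 .04 1.558
```

```text
t 6.8 p [0.4566 0.1333 0.0424] yaw 1.563 tz [-0.002  0.006 -1.   ] F [  0.6  22.  -21.9] T [ 4.41 -0.3  -0.04] w 0.0135 gf 45.4
units [-0.12 -0.21  0.12] spin 0.04 xy tool axes [-1.    0.01] [0.01 1.  ]
```

```bash

python3 -m creep '[0,0,0,0,0,0,0,0,0,1,0,0,0,0,1,0,0,0,0,1,0,0,0,0,1]' >/dev/null
python3 -m creep '[0,0,-1,0,1,0,0,-1,0,1,0,0,-1,0,1,0,0,-1,0,1,0,0,-1,0,1]' >/dev/null
python3 -m creep '[-0,-1,-1,0,1,0,-1,-1,0,1,0,-1,-1,0,1,0,-1,-1,0,1,0,-1,-1,0,1]' >/dev/null
python3 -m creep '[-0,-1,-1,0,1,0,-1,0,0,1,0,-1,0,0,1,0,-1,0,0,1,0,-1,0,0,1]' >/dev/null
python3 -m creep '[-0,-1,0,0,1,0,-1,0,0,1,0,-1,0,0,1,0,-1,0,0,1,0,-1,0,0,1]' >/dev/null
python3 st.py .47 -.284 .26 -.25
python3 - <<'E'
from h import *
t=snap("top"); s=snap("scene")
a=cv2.resize(t["img"][160:264,180:260],None,fx=5,fy=5,interpolation=cv2.INTER_CUBIC)
c=cv2.resize(s["img"][160:220,190:250],None,fx=6,fy=6,interpolation=cv2.INTER_CUBIC)
o=np.zeros((600,800,3),np.uint8);o[:520,:400]=a;o[:360,420:780]=c
cv2.imwrite("pics/c2.png",o)
E
```

```text
t 9.3 p [ 0.4546 -0.17    0.2633] yaw 1.561 tz [-0. -0. -1.] F [ 0.7  0.1 -0. ] T [ 0.   -0.02 -0.  ] w 0.0857 gf 0.0
units [-0.83 -5.69  0.17] spin -11.09 xy tool axes [-1.    0.01] [0.01 1.  ]
```

View pics/c2.png

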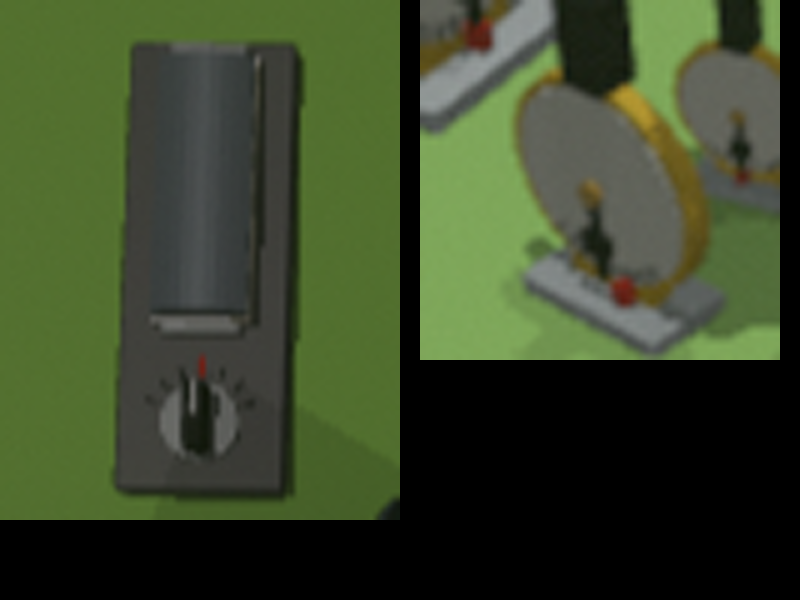

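Knob now points close to the red line (white line about crop (193,372)-(196,410)), and the gauge is untouched with its red mark right of the pointer. I'll measure the knob and mark angles.

```bash
python3 - <<'E'
from h import *
t=snap("top"); s=snap("scene")
im=t["img"].max(2); 
print(im[232:254,211:230])
# white line direction
f=lambda a,b,z:onz(t,180+a/5,160+b/5,z)
for p,q in(((191,373),(196,412)),((183,372),(183,448)),((207,378),(212,450))):
    d=f(*p,.07)-f(*q,.07); print("ang",np.arctan2(d[1],d[0]).round(3))
# dial plane
def gz(yaw,org,u,v):
    x=np.array([np.cos(yaw),np.sin(yaw),0]); c,d=ray(s,u,v); P=np.array([*org,0])+x*.008
    q=c+d*(x@(P-c))/(x@d); return np.array([(q-P)@[-x[1],x[0],0],q[2]])
for yaw in(-.22,-.28):
    g=lambda a,b:gz(yaw,(.469,-.284),190+(a-420)/6,160+b/6)
    c,m,p=g(592,192),g(624,290),g(599,252); print(c,m,p,"mark",np.arctan2(*( (m-c)*[1,-1])),"ptr",np.arctan2(*((p-c)*[1,-1])),np.linalg.norm(m-c))
E
```

```text
[[ 65  65  64  65  64  64  64  65  74 109  70  65  65  64  65  64  65  63
   64]
 [ 64  63  65  66  60  54  63  64  75 109  70  65  65  55  63  64  64  65
   64]
 [ 65  64  65  64  60  41  63  64  70 105  66  62  64  41  63  64  65  64
   63]
 [ 65  60  65  64  65  38  49  76  63  73  59  58  64  46  62  64  64  59
   64]
 [ 65  48  58  64  65  46  33  96  53  36  52  68  63  60  64  64  55  50
   63]
 [ 66  56  51  56  71  52  31 106  47  26  35  81  88  78  61  61  41  51
   59]
 [ 65  64  58  76  90  57  30 106  46  26  24  65  78  94  66  57  48  57
   58]
 [ 64  65  79  98 100  58  32 106  48  26  23  44  51  94  83  60  58  58
   58]
 [ 59  64  95 104 102  58  39 107  50  26  23  44  46  90  92  83  57  53
   44]
 [ 61  78 100 104 101  59  45 107  46  25  23  44  46  90  93  94  54  53
   47]
 [ 65  97 102 104 102  59  39  78  39  25  24  44  46  90  94  92  63  57
   58]
 [ 65 102 104 105 101  52  32  40  31  23  26  45  74  92  94  93  74  59
   57]
 [ 65 102 104 104 103  43  32  30  29  24  25  44  90  93  93  93  77  59
   58]
 [ 65 103 104 104 102  46  32  30  29  24  26  
[... 303 characters left out ...]
 33  27  26  24  26  45  91  98  67  54  58  58
   58]
 [ 66  66  66  74  75  85  57  53  33  28  38  46  75  75  53  58  58  58
   58]
 [ 65  66  66  67  56  72  61  65  60  48  47  46  59  55  58  59  58  58
   59]
 [ 66  65  66  64  60  56  57  59  66  58  55  53  58  58  58  59  58  58
   59]
 [ 66  67  67  60  60  60  59  59  60  60  59  60  59  58  59  59  60  58
   59]]
ang 0.149
ang 0.023
ang 0.09
[-0.00731233  0.06237881] [0.0058642  0.01256216] [-0.00754054  0.02833684] mark 0.25857896011872517 ptr -0.006703611563377987 0.0515297915997824
[-0.00733686  0.06188997] [0.0067716  0.01301301] [-0.00758152  0.02780811] mark 0.2810139136414445 ptr -0.007178635370148971 0.05087244573930682
```

```bash

python3 -m creep '[-0.2,-1,0,0,1,-0.2,-1,0,0,1,-0.2,-1,0,0,1,-0.25,-1,0,0,1,0,-1,0,0,1]' >/dev/null
python3 -m creep '[0,-0.69,0,0,1,0,0,0,-1,1,0,0,0,-1,1,0,0,0,-1,1,0,0,0,-1,1]' >/dev/null
python3 -m creep '[0,0,0,-1,1,0,0,0,-1,1,0,0,0,-1,1,0,0,0,-1,1,0,0,0,-1,1]' >/dev/null
python3 -m creep '[0,0,0,-1,1,0,0,0,-1,1,0,0,0,0,1,0,0,0,0,1,0,0,0,0,1]' >/dev/null
python3 st.py .471 -.284 .128 -.25
```

```text
t 11.5 p [ 0.4706 -0.2832  0.2632] yaw 2.878 tz [-0.  0. -1.] F [-0.2  0.3 -0.7] T [ 0.   -0.01 -0.01] w 0.0853 gf 0.0
units [ 0.03 -0.03  6.76] spin -0.11 xy tool axes [-0.26 -0.97] [-0.97  0.26]
```

```bash

python3 -m creep '[0,0,1,-0.1,1,0,0,1,0,1,0,0,1,0,1,0,0,1,0,1,0,0,1,0,1]' >/dev/null
python3 -m creep '[0,0,1,0,1,0,0,0.75,0,1,0,0,0,0,1,0,0,0,0,0.2,0,0,0,0,-0.2]' 25
python3 -m creep '[0,0,0,0,-0.5,0,0,0,0,-0.7,0,0,0,0,-1,0,0,0,0,-1,0,0,0,0,-1]' >/dev/null
python3 st.py 
python3 -m creep '[0,0,-0.2,0,-1,0,0,-0.5,0,-1,0,0,-0.5,0,-1,0,0,-0.5,0,-1,0,0,-0.3,0,-1]' >/dev/null
python3 st.py .471 -.284 .128 -.25
python3 - <<'E'
from h import *
t=snap("top"); s=snap("scene")
c=cv2.resize(s["img"][120:240,180:290],None,fx=5,fy=5,interpolation=cv2.INTER_CUBIC)
cv2.imwrite("pics/c3.png",c)
E
```

```text
clock: 12.5
tool_pos: [0.4711, -0.2835, 0.1292]
orientation: [-0.614, 0.789, -0.001, 0.0]
wrist_force: [-0.9, -0.5, 0.0]
grip_width: 0.059
grasp_force: 0.0
t 13.0 p [ 0.471  -0.2834  0.1288] yaw 2.893 tz [ 0.001 -0.001 -1.   ] F [0.8 0.1 6.4] T [-0.01 -0.02 -0.  ] w 0.0237 gf 28.4
t 13.5 p [ 0.4709 -0.2833  0.1696] yaw 2.893 tz [ 0.001 -0.001 -1.   ] F [ 0.8 -0.1 -4.3] T [ 0.05  0.01 -0.  ] w 0.0235 gf 27.1
units [ 0.03 -0.01  2.08] spin 0.01 xy tool axes [-0.25 -0.97] [-0.97  0.25]
```

View pics/c3.png

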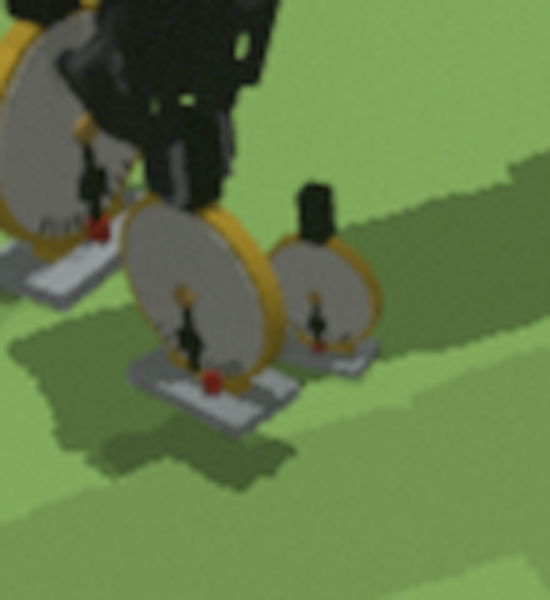

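Gauge is in the fingers, lifted upright (foot at crop (215,400), pointer at (192,340), mark at (213,382)). Carrying it over the stone.

```bash

python3 -m creep '[0,0,-0.5,0,-1,0,0,-1,0,-1,0,0,-1,-0.5,-1,0,0,-1,-0.5,-1,0,0,-1,-0.5,-1]' >/dev/null
python3 -m creep '[0,0,-1,-0.47,-1,0,0,-0.7,0,-1,0,0,-0.3,0,-1,-0.3,-0.1,0,0,-1,-0.6,-0.2,0,0,-1]' >/dev/null
python3 -m creep '[-0.8,-0.3,0,0,-1,-0.8,-0.3,0,0,-1,-0.8,-0.3,0,0,-1,-0.8,-0.3,0,0,-1,-0.8,-0.3,0,0,-1]' >/dev/null
python3 -m creep '[-0.8,-0.3,0,0,-1,-0.8,-0.3,0,0,-1,-0.8,-0.3,0,0,-1,-0.8,-0.3,0,0,-1,-0.8,-0.3,0,0,-1]' >/dev/null
python3 -m creep '[-0.8,-0.3,0,0,-1,-0.8,-0.3,0,0,-1,-0.8,-0.3,0,0,-1,-0.8,-0.3,0,0,-1,-0.8,-0.3,0,0,-1]' >/dev/null
python3 -m creep '[-0.8,-0.3,0,0,-1,-0.8,-0.3,0,0,-1,-0.8,-0.3,0,0,-1,-0.8,-0.3,0,0,-1,-0.8,-0.3,0,0,-1]' >/dev/null
python3 -m creep '[-0.8,-0.3,0,0,-1,-0.8,-0.3,0,0,-1,-0.6,-0.2,0,0,-1,-0.3,0,0,0,-1,-0.1,0,0,0,-1]' >/dev/null
python3 st.py .6116 .131 .205 3.129
```

```text
t 17.1 p [0.6174 0.1057 0.2982] yaw 3.13 tz [-0. -0. -1.] F [ 0.2 -0.5 -4.2] T [ 0.01 -0.01  0.04] w 0.0239 gf 27.2
units [-1.26  0.3   4.66] spin 0.01 xy tool axes [-0.01 -1.  ] [-1.    0.01]
```

```bash

python3 -m creep '[-0.5,0.1,0,0,-1,-0.5,0.1,0.5,0,-1,-0.26,0.1,0.8,0,-1,0,0,0.8,0,-1,0,0,0.8,0,-1]' >/dev/null
python3 -m creep '[0,0,0.7,0,-1,0,0,0.5,0,-1,0,0,0.35,0,-1,0,0,0.1,0,-1,0,0,0,0,-1]' >/dev/null
python3 -m creep '[0,0,0,0,-1,0,0,0,0,-1,0,0,0,0,-1,0,0,0,0,-1,0,0,0,0,-1]' >/dev/null
python3 st.py .6116 .131 .198 3.129
python3 - <<'E'
from h import *
s=snap("scene"); u,v=map(int,proj(s,(.61,.13,.14)))
cv2.imwrite("pics/c4.png",cv2.resize(s["img"][v-60:v+60,u-60:u+60],None,fx=5,fy=5,interpolation=cv2.INTER_CUBIC)); print(u,v)
E
```

```text
t 18.6 p [0.6117 0.1304 0.2074] yaw 3.129 tz [ 0. -0. -1.] F [ 0.6  1.  -4.7] T [-0.01  0.02  0.03] w 0.0238 gf 27.2
units [-0.03  0.01  0.47] spin 0.0 xy tool axes [-0.01 -1.  ] [-1.    0.01]
360 246
```

View pics/c4.png

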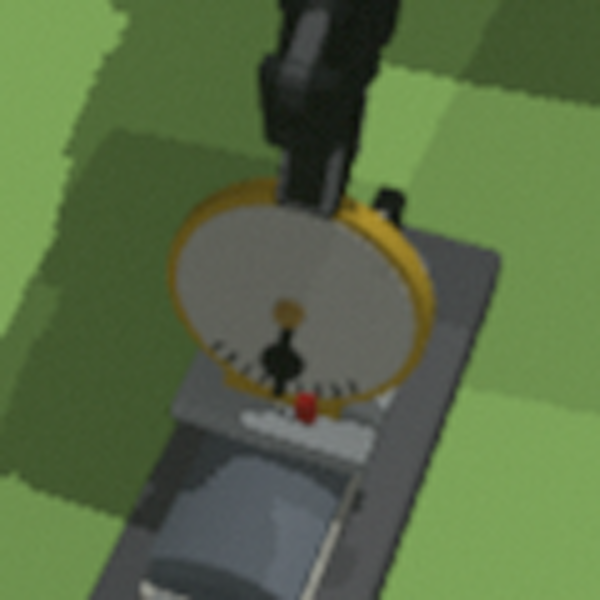

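The gauge hangs upright above the stone: dial centre at crop (288,312), pointer tip about (282,392), red mark (306,408). Now lowering onto the crown.

```bash

python3 -m creep '[0,0,0.1,0,-1,0,0,0.1,0,-1,0,0,0.05,0,-1,0,0,0.05,0,-1,0,0,0,0,-1]' >/dev/null; python3 st.py
python3 -m creep '[0,0,0.05,0,-1,0,0,0.05,0,-1,0,0,0,0,-1,0,0,0,0,-1,0,0,0,0,-1]' >/dev/null; python3 st.py
```

```text
t 19.15 p [0.6116 0.1304 0.2011] yaw 3.129 tz [-0. -0. -1.] F [-0.3  0.1 -4.2] T [ 0.06 -0.02 -0.02] w 0.0238 gf 27.1
t 19.65 p [0.6117 0.1304 0.1993] yaw 3.129 tz [ 0.  0. -1.] F [ 0.3 -0.6 -4.5] T [0.   0.01 0.05] w 0.0236 gf 27.1
```

```bash

python3 -m creep '[0,0,0.05,0,-1,0,0,0,0,-1,0,0,0,0,-1,0,0,0,0,-1,0,0,0,0,-1]' >/dev/null; python3 st.py
python3 -m creep '[0,0,0.05,0,-1,0,0,0,0,-1,0,0,0,0,-1,0,0,0,0,-1,0,0,0,0,-1]' >/dev/null; python3 st.py
```

```text
t 20.15 p [0.6119 0.1304 0.1987] yaw 3.129 tz [ 0.001  0.    -1.   ] F [0.  0.3 5.5] T [-0.02  0.38  0.01] w 0.0241 gf 28.5
t 20.65 p [0.6121 0.1304 0.1986] yaw 3.129 tz [ 0.002  0.    -1.   ] F [-2.1 -0.3 14.1] T [-0.12  0.94 -0.  ] w 0.0237 gf 29.7
```

```bash
cat > m.py <<'E'
from h import *
import sys
s=snap("scene"); u,v=map(int,proj(s,(.61,.14,.14)))
cv2.imwrite(sys.argv[1],cv2.resize(s["img"][v-60:v+60,u-60:u+60],None,fx=5,fy=5,interpolation=cv2.INTER_CUBIC)); print("off",u-60,v-60)
E
python3 -m creep '[-0.1,0,0,0,-1,-0.15,0,0,0,-1,-0.2,0,0.01,0,-1,-0.2,0,0.01,0,-1,-0.1,0,0,0,-1]' 20 >/dev/null; python3 st.py
python3 m.py pics/c5.png
```

```text
t 21.15 p [0.6124 0.1453 0.1978] yaw 3.129 tz [ 0.002 -0.001 -1.   ] F [ 0.1 -2.5  8.7] T [-0.87  0.14  0.04] w 0.0237 gf 28.9
off 304 188
```

View pics/c5.png

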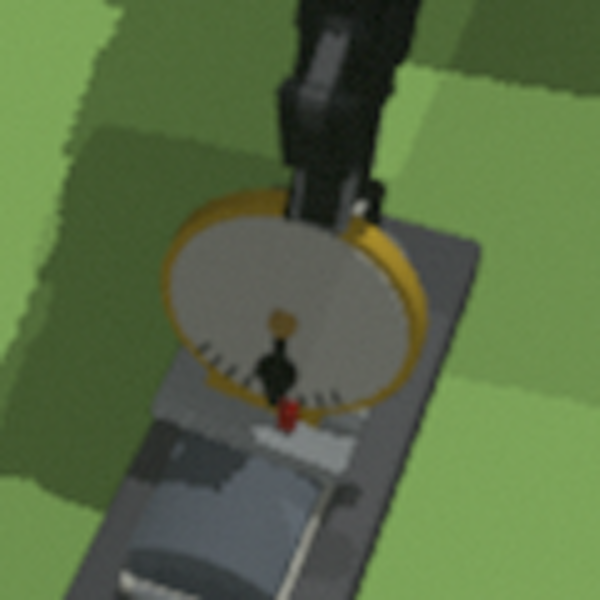

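The gauge is rocking on the stone: pivot (282,323), pointer tip (275,402), mark (288,412); the gap is closing. Continuing with a numeric measure.

```bash
cat > ang.py <<'E'
from h import *
def meas(n):
    s=snap(n); V=s["view"]
    im=cv2.cvtColor(s["img"],cv2.COLOR_BGR2HSV).astype(int); b=bot.read_state()["tool_pos"]
    u,v=map(int,proj(s,(b[0]+.007,b[1]-.02,b[2]-.06)))
    H,S,Vv=im[...,0],im[...,1],im[...,2]
    box=np.zeros(H.shape,bool); box[v-16:v+30,u-20:u+20]=1
    red=box&((H<6)|(H>174))&(S>140)&(Vv>70)
    org=np.zeros(H.shape,bool); org[v-14:v+10,u-14:u+14]=1; org&=(H>8)&(H<30)&(S>90)
    x=b[0]+.0075
    def pl(m):
        c,d=ray(s,*np.argwhere(m).mean(0)[::-1]); q=c+d*(x-c[0])/d[0]; return q
    c,m=pl(org),pl(red); d=m-c
    print(n,"n",red.sum(),org.sum(),"piv",c.round(4),"mark",m.round(4),"r",np.linalg.norm(d).round(4),"mark from plumb",np.arctan2(d[1],-d[2]).round(3))
meas("scene")
E
python3 ang.py
python3 -m creep '[-0.2,0,0.02,0,-1,-0.2,0,0.02,0,-1,-0.1,0,0.02,0,-1,0,0,0,0,-1,0,0,0,0,-1]' >/dev/null; python3 st.py
python3 -m creep '[0,0,0,0,-1,0,0,0,0,-1,0,0,0,0,-1,0,0,0,0,-1,0,0,0,0,-1]' >/dev/null; python3 st.py
python3 ang.py
```

```text
scene n 14 26 piv [0.6199 0.1297 0.1305] mark [0.6199 0.1409 0.0841] r 0.0477 mark from plumb 0.238
t 21.75 p [0.6126 0.1554 0.1967] yaw 3.129 tz [ 0.002 -0.    -1.   ] F [-0.4 -0.4  9.5] T [-0.33  0.3  -0.01] w 0.0239 gf 29.2
t 22.25 p [0.6125 0.1554 0.1967] yaw 3.129 tz [ 0.002 -0.    -1.   ] F [-0.9 -0.2 10.4] T [-0.29  0.26 -0.04] w 0.0239 gf 29.2
scene n 11 24 piv [0.62   0.1368 0.1327] mark [0.62   0.1423 0.0831] r 0.0499 mark from plumb 0.11
```

```bash

python3 -m creep '[-0.2,0,0.02,0,-1,-0.2,0,0.03,0,-1,-0.2,0,0.03,0,-1,0,0,0,0,-1,0,0,0,0,-1]' >/dev/null; python3 st.py
python3 -m creep '[0,0,0,0,-1,0,0,0,0,-1,0,0,0,0,-1,0,0,0,0,-1,0,0,0,0,-1]' >/dev/null
python3 -m creep '[0,0,0,0,-1,0,0,0,0,-1,0,0,0,0,-1,0,0,0,0,-1,0,0,0,0,-1]' >/dev/null; python3 st.py
python3 ang.py; python3 - <<'E'
from h import *
s=snap("scene"); u,v=map(int,proj(s,(.62,.145,.11)))
cv2.imwrite("pics/c6.png",cv2.resize(s["img"][v-35:v+35,u-35:u+35],None,fx=8,fy=8,interpolation=cv2.INTER_CUBIC)); print("off",u-35,v-35)
E
```

```text
t 22.8 p [0.6127 0.1675 0.1949] yaw 3.129 tz [ 0.002  0.    -1.   ] F [-0.7 -0.2  7.5] T [-0.09  0.16 -0.01] w 0.024 gf 28.9
t 23.8 p [0.6127 0.1675 0.1949] yaw 3.129 tz [ 0.002  0.    -1.   ] F [-0.7  1.1  8.3] T [-0.07  0.17  0.01] w 0.024 gf 28.9
scene n 9 24 piv [0.6202 0.1439 0.1337] mark [0.6202 0.1435 0.0809] r 0.0528 mark from plumb -0.007
off 329 227
```

View pics/c6.png

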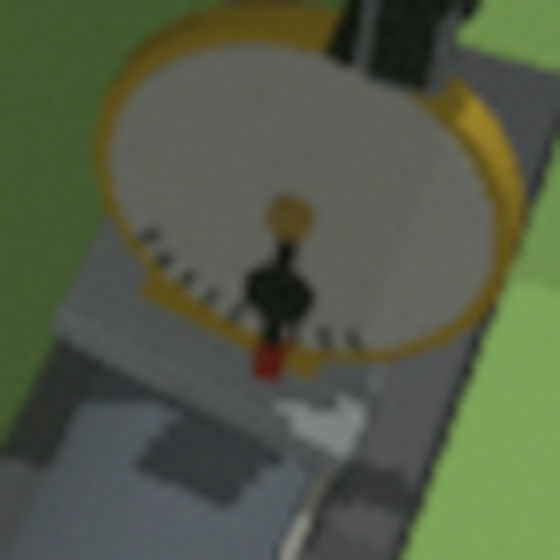

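The pointer runs from the pivot at crop (290,218) to its tip at (272,345), pointing straight into the red mark at (268,362). It is settled, with about 12 N on the stone.

```bash
python3 -c "
from station import bot
print(bot.sign_off())"
```

```text
the job is handed in; nothing more can be done
None
```

I handed the job in at about 24 s, with no verdict returned: the knob reads about zero (roughly 0.03 rad from the picture), and the gauge is held resting on the stone at about 12 N with its pointer settled on the red mark.

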